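# Tip the drained tube racks onto their feet

### The arm

A 6-joint arm with a two-finger parallel gripper is mounted at the origin on the work surface. World frame = base frame: x ahead of the robot, y to its left, z up, the work surface at z = 0. Lengths are in mm, angles in rad, forces in N, time in s.
With the tool pointing down it reaches from about 275 to 825 mm from the base axis. Payload 4.9 kg.
Tool frame: the origin (TCP) lies at the very end of the fingers, on their centre line; the grasp point (between the pads) lies 19 mm behind it; z points along the fingers, y is the direction in which the jaws open and shut (so a half turn about z gives the same grasp; the last joint's range is limited). The gripper opens to 85 mm and grips with 20 to 120 N. Pads are 22 mm wide; open, the fingers measure 114 mm over their backs; the gripper's body (76 mm by 85 mm) begins 54 mm behind the grasp point. The pads swing forward as they close: fully open they stand 13 mm farther back than shut.
Start: joints at [1.141, 0.326, -0.193, 1.052, 0, 1.437], TCP at [160.322, 526.132, 231.281] pointing down, gripper open.
Joint ranges: [-2.65, 2.65], [-0.97, 1.79], [-1.3, 1.35], [-1.93, 2.1], [-1.47, 1.37], [-3.14, 3.14]. Speed limits (rad/s): [2.57, 2.57, 3.14, 3.14, 3.14, 3.14].

### API

Orientations are given as [roll, pitch, yaw] about the fixed x, y, z axes, in that order (R = Rz(yaw) Ry(pitch) Rx(roll)).
In Python, from bench import bot, solve_ik, imaging gives the robot as it stands. Calls block until the motion is done:
- bot.move_ptp(position, orientation): joint-space move of the TCP to a pose.
- bot.movel(position, rot=None, max_speed=150, threshold=None): straight line of the TCP; rot=None keeps the orientation; max_speed is the mean speed in mm/s. With threshold (N) it stops when the force on the tool has changed by that much, and returns True; else False.
- bot.move_j(angles): joint-space move.
- bot.grip(opening, effort=None): opening from 0.0 (shut) to 1.0 (fully open); effort is the grip in N (None keeps the last); returns when the fingers have stopped.
- bot.dwell(seconds).
- solve_ik(position, orientation): joint angles nearest the present ones, or None.
- bot.get_state(): the state.
- imaging.capture(name): name is "scene" or "side" or "wrist"; returns the picture (400x640x3 uint8, blue, green, red); there is no depth.
- imaging.camera_model(name): a dict with "K" (3x3 intrinsics, pixels), "k1" (the pictures are not rectified: a ray, as slopes to the right and down, at radius r is drawn at 1 + k1 r^2 times it, then the intrinsics apply), "position" and "rotation" of the camera in the world. Camera axes: x right, y up, looking along -z (the intrinsics and any distortion apply to the point x, -y, -z); pixel columns grow to the right and rows downward; lengths in mm; the calibration is good to about 2 mm. A picture is of the moment at which its call begins: read the wrist's pose just before it. camera_model takes no time and is no camera call; for the wrist camera it gives the pose at the moment of the call.
A pose or a line that the arm cannot do raises bot.IKError and nothing moves.
- bot.sign_off(): hands the job in, once; it reports no verdict.
The state is a dict: "t": time; "qpos": joint angles; "joint_velocities": joint speeds; "effort": joint torques, N m; "tcp_pos": TCP position; "orientation": TCP orientation; "contact_force": force on the tool from outside, world axes, zero at the start; "wrist_torque": the same for the moment, N m; "opening": opening from 0.0 (shut) to 1.0 (fully open).
Only numpy, scipy, OpenCV 4.12 (cv2) and the standard library are available. Lean on these libraries where they do the work, as an engineer would, in place of code of your own. Each camera call takes 0.05 s, during which the arm holds its last target.

### The job

The green and the purple tube rack have been left standing on edge to drain and are wanted for pipetting again. Push each of them over with the fingertips so that it lies flat on its feet with its holes facing up, tipping it where it stands rather than shoving it along the bench, and never lifting it off. Leave the orange rack and everything else on the bench alone.

Things in the scene. Friction and masses are not known exactly. Their poses are not given: they have to be found in the camera images.
- green_rack_center (a point): green tube rack, 150 g, 123 x 85 x 40 mm, loose, stood on a long edge (85 mm high, 40 thick). One broad face: flat deck with 24 dark holes; the other: open underside, its rim the feet. Point: its middle, 42.5 mm up (20 when on its feet). Axes: x the way the holes face (level, any direction), y along the length, z up at start. Pushed high on the hole face it tips and falls at 30 deg; pushed low it slides.
- purple_rack_center (a point): purple tube rack, 150 g, 123 x 85 x 40 mm, loose, stood on a long edge (85 mm high, 40 thick). One broad face: flat deck with 24 dark holes; the other: open underside, its rim the feet. Point: its middle, 42.5 mm up (20 when on its feet). Axes: x the way the holes face (level, any direction), y along the length, z up at start. Pushed high on the hole face it tips and falls at 30 deg; pushed low it slides.
- orange_rack_center (a point): orange rack of the same make, 123 x 85 x 40 mm, already lying on its feet with its holes up; middle of the rack, 20 mm above the bench. Bystander: leave alone.
- white_bottle_center (a point): small white bottle with red cap, 44 mm across, 100 mm tall plus cap, standing; half-way up. Bystander: leave alone.
- amber_bottle_center (a point): small amber bottle with black cap, 50 mm across, 95 mm tall, standing; half-way up. Bystander: leave alone.
- glass_jar_center (a point): clear glass jar with metal lid, 72 mm across, 100 mm tall, standing; half-way up. Bystander: leave alone.
- timer_center (a point): flat white lab timer, 60 x 66 x 18 mm, lying; its centre. Bystander: leave alone.
- pen_pot_center (a point): black pot of marker pens, 68 mm across, pot 85 mm tall, pens up to 136 mm; centre of the pot. Bystander: leave alone.
Mind the look-alikes: they are no part of the job. What is meant by the part that bears purple_rack_center is not turquoise, and is the smaller of those in its own colour.

How it is judged:
By the outcome, as a careful person would: the job done as asked, in the order asked, and still so for the second after the job is handed in, with the robot touching nothing.
It also fails if it takes over 40 s, if anything falls off the work surface, if the arm or the gripper's body presses on something with over 40 N, if the wrist force passes 120 N, or if a joint passes its speed limit or range.

## Working session

There is one attempt and no reset: what is moved stays moved. The work goes in short steps, each a Python script; the robot and the scene stay as the last script left them, time stands still between calls to the robot, and variables do not carry over. Pictures are saved under pics/ and viewed, and the job is handed in when it is done.

```bash
mkdir -p pics; ls
python3 - <<'E'
from bench import bot, imaging
import cv2
for n in ("scene","side","wrist"):
    im=imaging.capture(n); cv2.imwrite(f"pics/{n}0.png",im)
    m=imaging.camera_model(n); print(n,m)
print(bot.get_state()['t'])
E
```

```text
pics
scene {'K': array([[433.4003531 ,   0.        , 322.29838769],
       [  0.        , 433.4003531 , 196.78316133],
       [  0.        ,   0.        ,   1.        ]]), 'k1': -0.11097776614765845, 'position': array([1416.89458515,  523.94274207,  880.90488323]), 'rotation': array([ 0.89749814, -0.0156461 ,  2.13786177])}
side {'K': array([[415.81353725,   0.        , 315.88357781],
       [  0.        , 415.81353725, 199.78382426],
       [  0.        ,   0.        ,   1.        ]]), 'k1': 0.0023101612566435027, 'position': array([ 482.21223889,  848.49943735, 1068.00479523]), 'rotation': array([ 0.71914674, -0.01053989, -3.01838139])}
wrist {'K': array([[358.79898486,   0.        , 319.61536402],
       [  0.        , 358.79898486, 199.89177216],
       [  0.        ,   0.        ,   1.        ]]), 'k1': -0.052856875135411756, 'position': array([ 87.75392485, 547.18151916, 373.95872738]), 'rotation': array([-0.3002501 ,  0.00203568,  1.27589338])}
0.15
```

View pics/scene0.png

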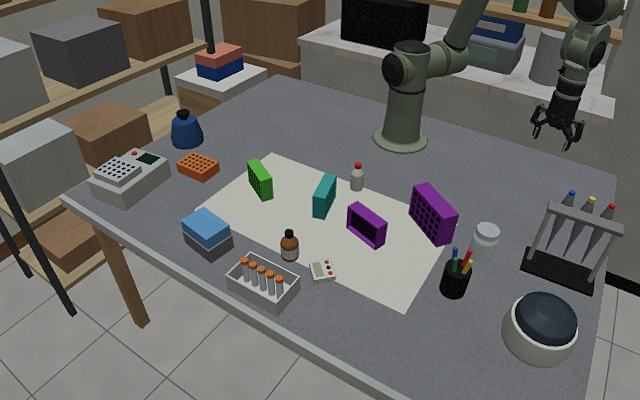

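View pics/side0.png

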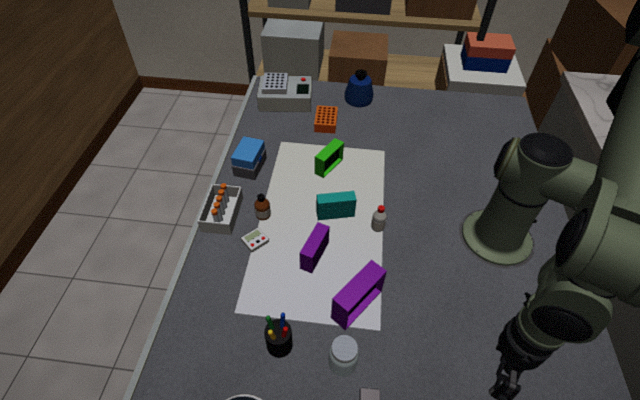

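View pics/wrist0.png

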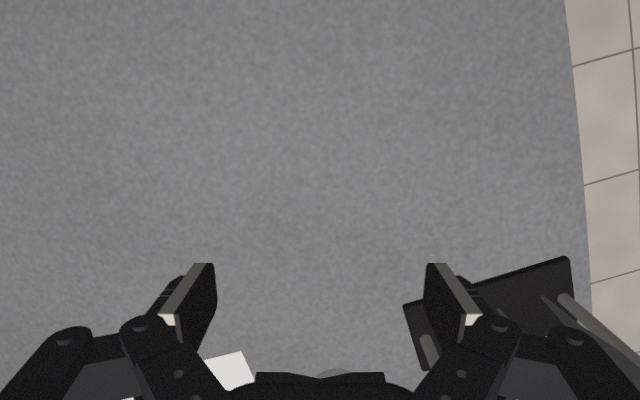

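Purple candidates are the small one at scene (367,224) / side (315,247) and the large one at (433,214) / (359,294). The turquoise rack at (325,196) is excluded by colour. The smaller purple one fits the description. I'll confirm it in enlarged crops.

Run:
```python
import cv2,numpy as np
s=cv2.imread('pics/scene0.png'); d=cv2.imread('pics/side0.png')
a=cv2.resize(s[150:260,230:390],None,fx=5,fy=5,interpolation=cv2.INTER_CUBIC)
cv2.imwrite('pics/c1.png',a)
b=cv2.resize(d[130:290,260:400],None,fx=3.75,fy=3.75,interpolation=cv2.INTER_CUBIC)
cv2.imwrite('pics/c2.png',b)
```

```text
(no output)
```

View pics/c1.png

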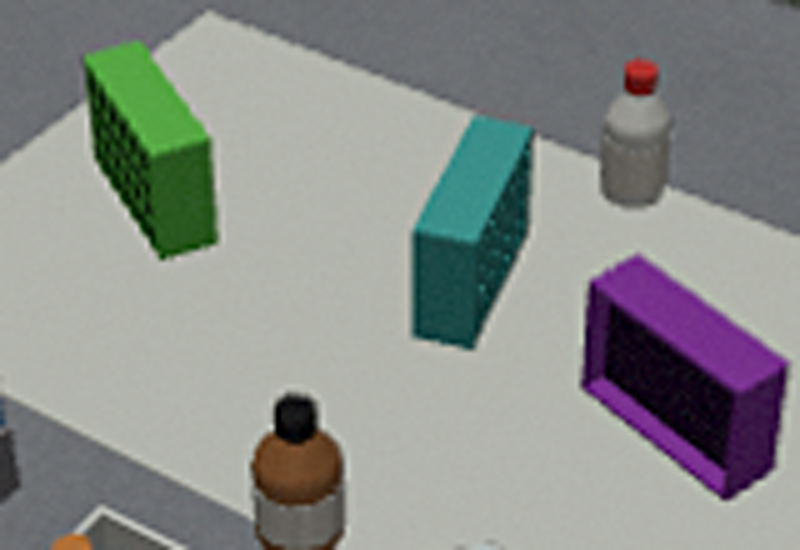

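View pics/c2.png

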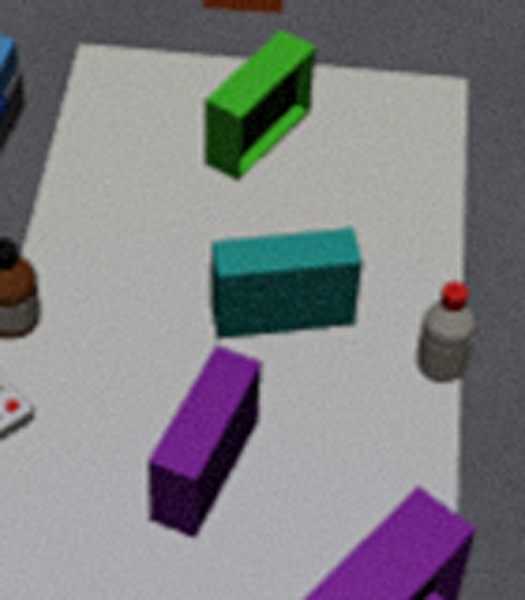

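```bash
cat > h.py <<'E'
import numpy as np, cv2
from scipy.spatial.transform import Rotation as R
from bench import bot, imaging, solve_ik
def ray(m,uv):
    K=np.array(m['K']); x=(np.array(uv,float)-K[:2,2])/K[0,0]
    u=x.copy()
    for _ in range(20): u=x/(1+m['k1']*(u@u))
    d=np.array([u[0],-u[1],-1.])
    return R.from_euler('xyz',m['rotation']).as_matrix()@d
def atz(m,uv,z):
    d=ray(m,uv); p=np.array(m['position']); return p+d*(z-p[2])/d[2]
def proj(m,P):
    c=R.from_euler('xyz',m['rotation']).as_matrix().T@(np.array(P)-m['position'])
    u=np.array([c[0],-c[1]])/-c[2]; u=u*(1+m['k1']*(u@u))
    return u*m['K'][0,0]+np.array(m['K'])[:2,2]
E
python3 - <<'E'
from h import *
np.set_printoptions(precision=1,suppress=True)
S=imaging.camera_model('scene');D=imaging.camera_model('side')
c1=lambda L:[(x/5+230-.4,y/5+150-.4) for x,y in L]
c2=lambda L:[(x/3.75+260-.4,y/3.75+130-.4) for x,y in L]
def rep(n,m,L,z=85):
    P=np.array([atz(m,q,z) for q in L]); print(n,P[:,:2].tolist() if 0 else P[:,:2].round(1).tolist(),'c',P.mean(0),'edges',[np.linalg.norm(P[i]-P[(i+1)%4]).round(1) for i in range(4)])
    for i in range(4):
        e=P[(i+1)%4]-P[i]; print('   ang',np.degrees(np.arctan2(e[1],e[0])).round(1))
rep('green S',S,c1([(85,60),(140,42),(212,138),(150,155)]))
rep('green D',D,c2([(283,32),(316,46),(240,118),(207,98)]))
rep('purp S',S,c1([(590,282),(640,256),(788,362),(738,390)]))
rep('purp D',D,c2([(218,347),(260,362),(196,478),(151,461)]))
rep('turq S',S,c1([(475,117),(535,127),(474,240),(413,232)]))
rep('turq D',D,c2([(213,240),(355,229),(361,264),(216,276)]))
pt=lambda n,m,q,z:print(n,atz(m,q,z)[:2])
pt('amber S cap',S,(289,231),95); pt('white S cap',S,(357,164),115); pt('timer S',S,(322,269),18)
pt('jar S lid',S,(486,229),100); pt('pot base S',S,(454,280),40); pt('amberD cap',D,(261,198),95);pt('whiteD',D,(381,209),115)
pt('orangeD',D,(326,113),40)
for n,L in (('bigpurp',[(386,267),(366,262),(333,296),(350,310)]),): 
  for q in L: pt(n,D,q,120)
print(proj(S,[0,0,0]),proj(D,[0,0,0]))
E
```

```text
green S [[549.9, -307.7], [513.3, -291.1], [572.7, -184.9], [608.1, -205.8]] c [ 561.  -247.4   85. ] edges [np.float64(40.1), np.float64(121.7), np.float64(41.1), np.float64(117.3)]
   ang 155.6
   ang 60.8
   ang -30.7
   ang -119.7
green D [[545.4, -310.0], [512.2, -293.9], [573.2, -185.2], [606.4, -207.7]] c [ 559.3 -249.2   85. ] edges [np.float64(36.9), np.float64(124.6), np.float64(40.1), np.float64(119.1)]
   ang 154.1
   ang 60.7
   ang -34.1
   ang -120.8
purp S [[564.0, 81.8], [527.2, 94.4], [563.4, 207.7], [599.1, 194.9]] c [563.4 144.7  85. ] edges [np.float64(38.9), np.float64(119.0), np.float64(38.0), np.float64(118.4)]
   ang 161.1
   ang 72.3
   ang -19.8
   ang -107.2
purp D [[561.3, 80.8], [526.4, 91.4], [562.6, 206.4], [598.2, 195.7]] c [562.1 143.6  85. ] edges [np.float64(36.5), np.float64(120.5), np.float64(37.2), np.float64(120.7)]
   ang 163.0
   ang 72.5
   ang -16.7
   ang -107.8
turq S [[462.6, -60.4], [450.8, -23.2], [568.3, 5.6], [581.8, -28.4]] c [515.9 -26.6  85. ] edges [np.float64(39.0), np.float64(121.0), np.float64(36.6), np.float64(123.4)]
   ang 107.6
   ang 13.8
   ang -68.3
   ang -165.0
turq D [[579.3, -33.2], [460.4, -61.8], [452.9, -22.7], [571.9, 6.5]] c [516.1 -27.8  85. ] edges [np.float64(122.3), np.float64(39.8), np.float64(122.5), np.float64(40.4)]
   ang -166.4
   ang 100.8
   ang 13.8
   ang -79.4
amber S cap [750.3   9.6]
white S cap [400.7  20.3]
timer S [756.2 118.2]
jar S lid [456.9 452.9]
pot base S [621.7 432. ]
amberD cap [747.2  17. ]
whiteD [377.   29.8]
orangeD [ 598.8 -511.9]
bigpurp [360.2 234.7]
bigpurp [413.7 225.9]
bigpurp [491.9 337.7]
bigpurp [446.7 370.3]
[399.4 139.1] [495.5 237.1]
```

```bash
cat >> h.py <<'E'
T={'green':(np.array([560.,-248.]),150.5),'purple':(np.array([562.8,144.]),-17.6)}
def pose(n,s,z):
    c,a=T[n];a=np.radians(a);return [c[0]+s*np.cos(a),c[1]+s*np.sin(a),z]
E
python3 - <<'E'
from h import *
print(bot.get_state()['orientation'],bot.get_state()['contact_force'])
for n in T:
  for y in (T[n][1],T[n][1]-180,T[n][1]+180):
    for s,z in((-65,220),(-65,70),(15,82)):
      q=solve_ik(pose(n,s,z),[np.pi,0,np.radians(y)]); print(n,y,s,z,None if q is None else np.round(q,2))
d=cv2.imread('pics/side0.png')[215:335,290:400]
b=cv2.resize(d,None,fx=5,fy=5,interpolation=cv2.INTER_CUBIC)
cv2.imwrite('pics/c3.png',np.clip(b.astype(float)*2,0,255).astype('uint8'))
E
```

```text
[-3.14030287e+00 -1.96864214e-04  2.84580700e+00] [-0.67099758  0.33875296  0.54117254]
green 150.5 -65 220 [-0.54  0.58  0.17  1.17  0.   -0.02]
green 150.5 -65 70 [-0.54  0.69 -0.03  0.86  0.   -0.02]
green 150.5 15 82 [-0.54  0.55 -0.26  0.77  0.   -0.02]
green -29.5 -65 220 [-0.54  0.58  0.17  1.17  0.    3.12]
green -29.5 -65 70 [-0.54  0.69 -0.03  0.86  0.    3.12]
green -29.5 15 82 [-0.54  0.55 -0.26  0.77  0.    3.12]
green 330.5 -65 220 [-0.54  0.58  0.17  1.17  0.    3.12]
green 330.5 -65 70 [-0.54  0.69 -0.03  0.86  0.    3.12]
green 330.5 15 82 [-0.54  0.55 -0.26  0.77  0.    3.12]
purple -17.6 -65 220 [ 0.18  0.29 -0.27  1.01  0.   -2.66]
purple -17.6 -65 70 [ 0.18  0.45 -0.47  0.65  0.   -2.66]
purple -17.6 15 82 [ 0.11  0.54 -0.27  0.76  0.   -2.72]
purple -197.6 -65 220 [ 0.18  0.29 -0.27  1.01  0.    0.48]
purple -197.6 -65 70 [ 0.18  0.45 -0.47  0.65  0.    0.48]
purple -197.6 15 82 [ 0.11  0.54 -0.27  0.76  0.    0.42]
purple 162.4 -65 220 [ 0.18  0.29 -0.27  1.01  0.    0.48]
purple 162.4 -65 70 [ 0.18  0.45 -0.47  0.65  0.    0.48]
purple 162.4 15 82 [ 0.11  0.54 -0.27  0.76  0.    0.42]
```

View pics/c3.png

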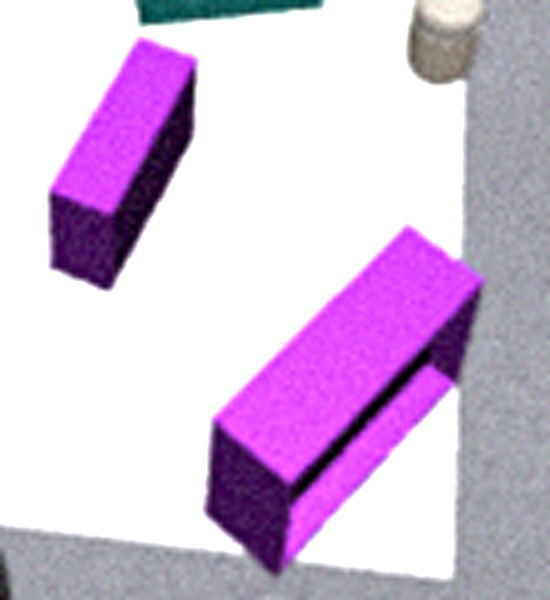

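The crop shows the small purple rack at side (315,247), clearly smaller than the big one at (359,294). Its hole face points towards the base and its open underside faces the scene camera. I'll tip green first.

```bash
cat >> h.py <<'E'
def tip(n,yaw,h=72,finger=11,maxdeg=34,first=True):
    o=[np.pi,0,np.radians(yaw)]
    bot.move_ptp(pose(n,-65,210),o)
    bot.movel(pose(n,-65,h),max_speed=150)
    hit=bot.movel(pose(n,-28,h),max_speed=40,threshold=0.8)
    st=bot.get_state(); c,a=T[n]; a=np.radians(a)
    s0=(np.array(st['tcp_pos'][:2])-c)@[np.cos(a),np.sin(a)]
    print('hit',hit,'s',s0,'t',st['t'],'f',st['contact_force'])
    for d in range(8,maxdeg+1,8):
        t=np.radians(d); dx=40-(40*np.cos(t)-h*np.sin(t)); z=40*np.sin(t)+h*np.cos(t)
        bot.movel(pose(n,s0+dx,min(z,h+8)),max_speed=60)
        print(d,np.round(bot.get_state()['contact_force'],1))
def snap(tag):
    for n in('side','scene'): cv2.imwrite(f'pics/{n}_{tag}.png',imaging.capture(n))
    print('t',bot.get_state()['t'])
E
python3 - <<'E'
from h import *
bot.grip(0.0)
tip('green',150.5)
snap('g1')
a=cv2.imread('pics/side_g1.png')[100:300,230:430];b=cv2.imread('pics/scene_g1.png')[130:330,220:420]
cv2.imwrite('pics/g1.png',cv2.resize(np.hstack([a,b]),None,fx=2,fy=2))
E
```

```text
hit False s -28.314319539943835 t 6.3 f [ 0.05251661 -0.06484832  1.01931168]
8 [ 1.2 -0.   0.1]
16 [ 0.5  0.6 -0.5]
24 [ 0.5 -0.2  0.6]
32 [-0.4  0.5  0.2]
t 7.7583
```

View pics/g1.png

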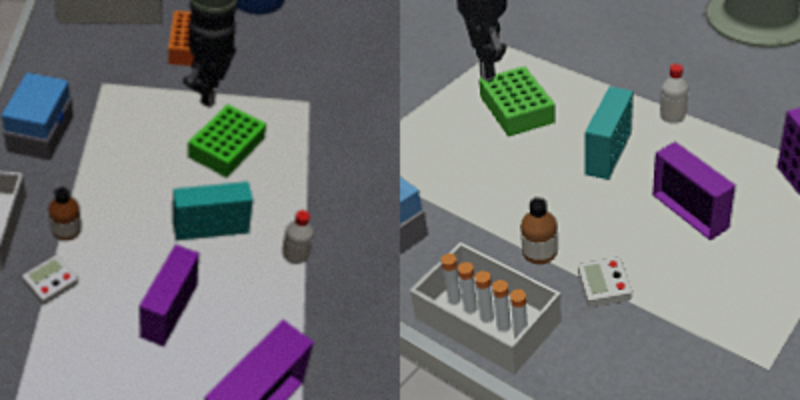

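Green now lies flat with its holes up, at about side (343,170) and scene (258,180). Next is purple.

Run:
```python
from h import *
p=bot.get_state()['tcp_pos']; bot.movel([p[0],p[1],210],max_speed=200)
tip('purple',162.4)
p=bot.get_state()['tcp_pos']; bot.movel([p[0],p[1],210],max_speed=200)
bot.move_ptp([420,60,330],[np.pi,0,np.radians(162.4)])
snap('p1')
a=cv2.imread('pics/side_p1.png')[100:300,220:420];b=cv2.imread('pics/scene_p1.png')[130:330,220:420]
cv2.imwrite('pics/p1.png',cv2.resize(np.hstack([a,b]),None,fx=2,fy=2))
```

```text
hit False s -28.442205488304634 t 12.2083 f [-0.66392998  0.77625104 -0.05076507]
8 [-1.   0.7  0.5]
16 [-1.3  0.2 -1. ]
24 [-0.3  0.8 -0.3]
32 [ 0.6 -0.8  0.2]
t 15.3333
```

View pics/p1.png

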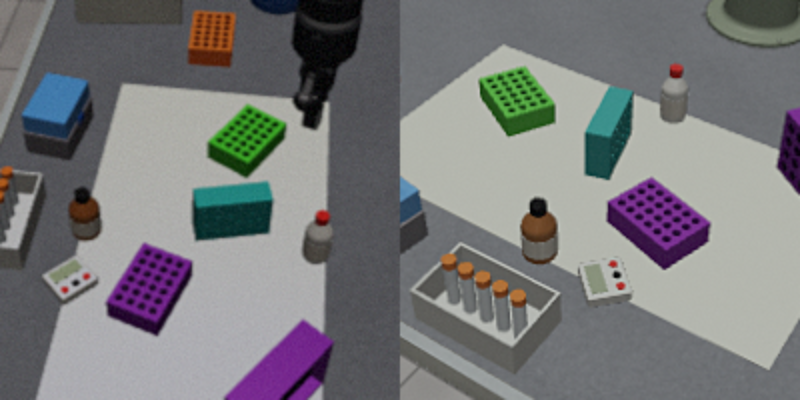

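Both racks lie flat. I'll check how far they shifted and whether the bystanders moved, then hand in.

Run:
```python
from h import *
D=imaging.camera_model('side');S=imaging.camera_model('scene')
print('exp',pose('green',62.5,40),pose('purple',62.5,40))
print('green',atz(D,(220+248/2,100+133/2),40),atz(S,(220+(515-400)/2,130+94/2),40))
print('purple',atz(D,(220+150/2,100+280/2),40),atz(S,(220+(658-400)/2,130+214/2),40))
a=cv2.imread('pics/scene0.png');b=cv2.imread('pics/scene_p1.png')
d=(cv2.blur(cv2.absdiff(a,b),(3,3)).max(2)>25).astype('uint8')
n,_,st,_=cv2.connectedComponentsWithStats(d)
print([tuple(map(int,s)) for s in st[1:] if s[4]>6])
bot.sign_off(); print(bot.get_state()['t'])
```

```text
exp [np.float64(505.6027690037563), np.float64(-217.2235274935333), 40] [np.float64(622.3744167370592), np.float64(125.10188182809722), 40]
green [ 502.72071188 -214.57399406   40.        ] [ 514.0466072  -210.53767053   40.        ]
purple [624.87455629 122.81807071  40.        ] [631.19902302 127.67167743  40.        ]
[(358, 0, 43, 35, 803), (469, 0, 22, 43, 305), (530, 0, 96, 152, 5381), (460, 2, 3, 4, 10), (415, 8, 68, 95, 2721), (355, 44, 57, 65, 2022), (246, 158, 53, 45, 1537), (322, 200, 67, 66, 2616)]
the job is handed in; nothing more can be done
the job is handed in; nothing more can be done
```

Both racks are tipped over, green first and then the smaller purple one. Each was pushed high on its hole face with the closed fingertips, and the job is handed in.

- **Final pose:** the last pictures show both racks lying flat on their feet with their holes up.
- **Shift along the bench:** each centre is where a pure tip would put it. The side camera agrees to about 4 mm and the scene camera to about 11 mm. Those readings were taken by eye, and the two cameras differ from each other by up to about 12 mm.
- **Everything else:** the scene-camera difference picture shows changes only at the two racks and the arm. The orange, turquoise and large purple racks and the other items did not move.
- **Time and force:** about 15 s of the 40 s had passed just before hand-in, and force readings at the push steps stayed around 1–2 N.
- **Check that didn't work:** the touch threshold never fired on either approach, so I pushed to the positions worked out from the pictures rather than from a felt contact.

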